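# Tighten a lens cell's retaining ring with a pin spanner

## Robot

A 6-joint arm with a two-finger parallel gripper is mounted at the origin on a cart in front of the work surface, level with it; the furniture and walls round the work are solid. World frame = base frame: x ahead of the robot, y to its left, z up, the work surface at z = 0. Lengths are in m, angles in rad, forces in N, time in s.
With the tool pointing down it reaches from about 0.35 to 0.975 m from the base axis. Payload 7.1 kg.
Tool frame: the origin (TCP) lies midway between the tips of the shut fingers; the grasp point (between the pads) lies 19 mm behind it (robot.grasp_offset is the distance from the TCP to the grasp point, in m); z points along the fingers, y is the direction in which the jaws open and shut (so a half turn about z gives the same grasp; the last joint's range is limited). The gripper opens to 88 mm and grips with 3 to 60 N. Pads are 20 mm wide; open, the fingers measure 115 mm over their backs; the gripper's body (75 mm by 178 mm) begins 61 mm behind the grasp point.
Start: joints at [1.304, 0.423, 1.63, -0, 1.089, -0.019], TCP at [0.153, 0.606, 0.186] pointing down, gripper open.
Joint ranges: [-3, 3], [-0.9, 2.11], [0.09, 2.58], [-1.31, 4.45], [0.11, 2.69], [-2.54, 2.54]. Speed limits (rad/s): [2.39, 2.39, 3.01, 3.14, 3.14, 3.14].

## Interface

Orientations are given as a unit quaternion [x, y, z, w].
In Python, from workcell import robot gives the robot as it stands. The module is installed in compiled form; this text tells all that it offers.
- The arm moves only by the tool servo_tool, never from a script. Its argument "deltas" is a list of rows, each an object with "xyz": the shift along the tool's x, y, z in cm, a list of three; "angular": the turn, a rotation vector about the tool's x, y, z in degrees, a list of three. A call has 1 to 20 rows; each row is the pose to reach, as a shift and turn from the pose commanded when the call began, along the tool's axes at that moment; what a row does not reach only later rows make up. A row lasts 1/12 s, in which the tool goes at most 41.7 mm and 7.16 degrees, less where a joint would pass 70% of its speed; a pose out of reach is approached as far as the arm can. A call with a gripper value outside its range is refused whole. "jaw" is the opening, from -1 (shut) to 1 (fully open), so that 0 is half open, set as the call begins (left out, the last holds). The fingers move at their own pace and stop on an object; the grip force is fixed at half the most. Time passes only in rows, so rows that repeat a pose let the fingers close. It gives the time, the measured TCP pose, the force and the opening at its end, in the units of the state.
- robot.sense(): the state, without advancing time (a new reading comes with each control period).
- robot.snapshot(name): name is "scene" or "top" or "wrist"; returns a dict with "pixels" (400x640x3 uint8, red, green, blue), "fx", "fy", "cx", "cy" (pixels), "view" (4x4, takes a point from world to camera coordinates). Camera axes: x right, y up, looking along -z (the intrinsics and any distortion apply to the point x, -y, -z); pixel columns grow to the right and rows downward; lengths in m; the calibration is good to about 2 mm. A picture is of the moment at which its call begins. There is no depth.
- robot.sign_off(): hands the job in, once; it reports no verdict.
Trained networks look in the newest picture that a camera, given by its name, has taken for a name from the list of things; names that differ only in an ending like _2 or _b are one class to them, and where a whole thing is asked for, a point or a joint stands for the part that bears it (a point fixed in the world has none). Each returns a list of dicts, best first, with "confidence" (0 to 1); they miss things now and then, are a little off and sometimes report something else, mostly with a low value. They report only what shows in the picture. A call takes as long as a camera call. They do not tell look-alikes from the thing itself.
- robot.cut_out(target, camera): "region" (400x640 bool, what is visible of it) and "bbox" ([left, top, width, height] in pixels, round what is visible of it).
The state is a dict: "clock": time; "joints": joint angles; "qvel": joint speeds; "joint_torque": joint torques, N m; "ee_pos": TCP position; "eef_rot": TCP orientation; "contact_force": force on the tool from outside, world axes, zero at the start; "wrist_torque": the same for the moment, N m; "finger_gap": finger opening in m.
Only numpy, scipy, OpenCV 4.12 (cv2) and the standard library are available. Lean on these libraries where they do the work, as an engineer would, in place of code of your own. Each camera call takes 0.05 s, during which the arm holds its last target. There are 200 camera calls.

## Task

Take the pin spanner from its rest, set both of its pins down into the two holes of the lens cell's retaining ring, and only then turn the ring clockwise, gently, until it is tight against its stop. Then stand the spanner back in the slot of its rest, both pins in. Press and turn with light force (feel for the holes and for the stop), do not touch the lens, and leave the other things where they are.

Things in the scene. Friction and masses are not known exactly. Their poses are not given: they have to be found in the camera images.
- ring_face (a point): Centre of the level upper face of the brass retaining ring, on its axis, 60 mm above the bench; z up. This point does not turn with the ring. Ring: 60 mm outside, 30 mm inside, 7 mm thick, two round holes of 8.4 mm, opposite each other, 22 mm from the axis, through the ring to solid metal (7 mm deep). It lies in a dark barrel, 72 mm across, whose rim is 1 mm below the ring's face.
- holder: Aluminium base, 130 (x) x 100 (y) x 14 mm, fixed to the bench, that holds the lens cell fast; origin at the centre of its underside, z up. With the ring tight, the line through its two holes lies within 0.3 rad either side of this x axis: that differs from cell to cell and is not measured. With the ring loose, the line is turned further counter-clockwise from above by the value of joint ring.
- ring (a joint): How far the ring is from tight, rad: 0 is tight against its hard stop, larger is looser. It starts at 0.5 to 0.8; turning it clockwise, seen from above, tightens it. It turns against a steady friction of about 0.15 N m, stays where it is left, and does not rise or sink as it turns.
- lens: The glass lens inside the ring, 29 mm across, seen through the ring's opening; fixed. Origin at the centre of its underside, 7.5 mm below the ring's face; the top of the glass is 4 mm below that face.
- spanner_grip (a point): Centre of the grip of the pin spanner, a loose steel tool of about 160 g that stands upright in its rest. The grip is an upright flat tab, 28 mm along x, 14 mm thick along y, 44 mm high, on the middle of a bar 60 x 18 x 8 mm that lies along x. The bar's top is 22 mm below this point, the tab's top 22 mm above it; z is up along the tab.
- spanner_pins (a point): Point midway between the tips of the spanner's two pins, 38 mm below spanner_grip, same axes. The pins, 6 mm in diameter, 8 mm long below the bar and tapered over the last 2.2 mm, point down at 22 mm to either side of this point along x.
- rest_slot (a point): Centre of the slot's mouth in the spanner's rest, a grey block 90 x 46 x 24 mm fixed to the bench, at its top, 24 mm above the bench; z up, x along the slot. The slot, 54 mm (x) by 10 mm (y), 14 mm deep, takes both pins; the spanner's bar then lies on the block's top, spanner_pins 8 mm below this point. Either way round will do.
- eyepiece: Bystander, loose: a spare black and white microscope eyepiece standing on end, 34 mm across, 48 mm high. Origin at the centre of its underside.
- coverslips: Bystander, loose: small flat box of cover slips, 46 x 62 x 16 mm. Origin at the centre of its underside.
- dish: Bystander, loose: round clear covered dish, 58 mm across, 15 mm high. Origin at the centre of its underside.
- oil: Bystander, loose: small brown bottle with a black cap, 26 mm across, 52 mm high. Origin at the centre of its underside.
- tape: Bystander, loose: roll of white cloth tape lying flat, 85 mm across, 25 mm high. Origin at the centre of its underside.
- tissue: Bystander, loose: booklet of lens tissue lying flat, 99 x 68 x 6 mm. Origin at the centre of its underside.
- cassette: Bystander, loose: small flat perforated plastic cassette, 38 x 28 x 6 mm. Origin at the centre of its underside.
Things that resemble listed ones, but are neither listed nor needed, are in the scene too. What is shaped like the part that bears spanner_grip but orange or yellow is not meant.

How it is judged:
On the way, in this order (a step that is already met when the one before it is completed fails the run):
1. both pins are at least 3 mm deep in the ring's holes while the ring is still loose (joint ring above 0.4 rad), spanner upright and centred within 4 mm (z of spanner_pins in the frame of ring_face below -0.003 m and horizontal distance between spanner_pins and ring_face below 0.004 m and angle between spanner_pins's own z axis and vertical below 0.12 rad and value of joint ring above 0.4 rad), for 0.2 s.
2. the ring is tight (joint ring under 0.04 rad) with both pins still in its holes (z of spanner_pins in the frame of ring_face below -0.002 m and horizontal distance between spanner_pins and ring_face below 0.004 m and angle between spanner_pins's own z axis and vertical below 0.12 rad and value of joint ring below 0.04 rad), for 0.1 s.
At the end, for the whole second after the job is handed in: The ring is tight (joint ring under 0.05 rad); the spanner stands upright, at rest and released in the slot of its rest with both pins in and its bar down on the block (pins' midpoint within 5 mm of the slot's centre, 6 to 11 mm below its mouth, aligned within 0.15 rad) (value of joint ring below 0.05 rad and horizontal distance between spanner_pins and rest_slot below 0.005 m and z of spanner_pins in the frame of rest_slot between -0.011 and -0.006 m and angle between spanner_pins's own z axis and vertical below 0.1 rad and angle between the x axis of spanner_pins and the x axis of rest_slot, either way round below 0.15 rad and linear speed of spanner below 0.02 m/s); the robot touches nothing.
It fails at once if the spanner and the lens cell press on each other with more than 50 N (contact force between spanner and holder above 50 N).
It fails at once if anything touches the lens (contact force between lens and anything else above 0.5 N).
It fails at once if a bystander is moved by more than 30 mm (distance of any of eyepiece, coverslips, dish, oil, tape, tissue, cassette from where it was at the start of the episode above 0.03 m).
It also fails if it takes over 67 s, if anything falls off the work surface, if the arm or the gripper's body presses on something with over 40 N, if the wrist force passes 120 N, or if a joint passes its speed limit or range.

## Working session

There is one attempt and no reset: what is moved stays moved. The work goes in short steps, Python scripts to look and compute and a tool call to move; the robot and the scene stay as the last step left them, time stands still between calls to the robot, and variables do not carry over. Pictures are saved under pics/ and viewed, about 8 in all and at most 12, crops included, and the job is handed in when it is done.

Besides the shell and the picture viewer there is one more tool, called after "Emit:" as name([rows], argument=value, ...), one row to a line, values as JSON. servo_tool: Moves the arm, as the interface text tells. Its arguments: {"type":"object","properties":{"deltas":{"type":"array","items":{"type":"object","properties":{"xyz":{"type":"array","items":{"type":"number"}},"angular":{"type":"array","items":{"type":"number"}}}}},"jaw":{"type":"number"}},"required":["deltas"]}

```bash
mkdir -p pics
cat > h.py <<'E'
import numpy as np, cv2
from workcell import robot
from scipy.spatial.transform import Rotation as R
def snap(c,name=None):
    s=robot.snapshot(c)
    if name: cv2.imwrite(f'pics/{name}.png',cv2.cvtColor(s['pixels'],cv2.COLOR_RGB2BGR))
    return s
def back(s,u,v,z):
    V=np.array(s['view']);Rm=V[:3,:3];t=V[:3,3];o=-Rm.T@t
    d=Rm.T@np.array([(u-s['cx'])/s['fx'],-(v-s['cy'])/s['fy'],-1]);return o+d*(z-o[2])/d[2]
def proj(s,p):
    q=np.array(s['view'])@np.append(p,1);return np.array([s['cx']+s['fx']*q[0]/-q[2],s['cy']-s['fy']*q[1]/-q[2]])
E
python3 - <<'E'
from h import *
st=robot.sense();print(st)
for c in('top','scene'):
    s=snap(c,c+'0');print(c,s['fx'],s['cx'],s['cy'],np.round(s['view'],3).tolist(),[k for k in s])
    for t in('spanner_grip','ring','holder','lens','rest_slot','eyepiece','oil','tape','dish'):
        for r in robot.cut_out(t,c)[:3]:
            ys,xs=np.nonzero(r['region']);u,v=xs.mean(),ys.mean()
            print(t,round(r['confidence'],2),r['bbox'],np.round(back(s,u,v,.06 if t in('ring','spanner_grip') else .014),3))
a=cv2.imread('pics/top0.png');b=cv2.imread('pics/scene0.png')
E
```

```text
{'clock': 0.0, 'joints': array([ 1.30399385e+00,  4.23812883e-01,  1.63072433e+00, -3.13320486e-05,
        1.08858371e+00, -1.90014587e-02]), 'qvel': array([-2.12938332e-04, -1.90603663e-05,  1.49319127e-03, -3.60790733e-04,
        4.26537097e-04, -1.13998641e-03]), 'joint_torque': array([ 1.36052728e-03, -5.44628870e+01, -2.73668325e+01,  6.43243175e-02,
        2.26618443e-02, -1.35400451e-04]), 'ee_pos': array([0.15311472, 0.60530509, 0.18480571]), 'eef_rot': array([ 1.23576492e-01,  9.92334755e-01, -7.58321825e-04, -9.50924377e-05]), 'contact_force': array([-0.50536504,  0.18278447, -1.0271898 ]), 'wrist_torque': array([ 0.03263593, -0.00691317,  0.00159647]), 'finger_gap': 0.0873414788345955}
top 468.96090816585064 313.9147317396327 200.40802970410576 [[-0.011, -1.0, 0.003, 0.008], [0.982, -0.01, 0.19, -0.542], [-0.19, 0.005, 0.982, -1.511], [0.0, 0.0, 0.0, 1.0]] ['pixels', 'fx', 'fy', 'cx', 'cy', 'view']
spanner_grip 0.72 [253.9, 235.2, 23.0, 16.4] [0.404 0.158 0.06 ]
spanner_grip 0.55 [256.8, 194.6, 4.7, 17.0] [0.529 0.18  0.06 ]
spanner_grip 0.51 [223.3, 180.1, 23.2, 9.7] [
[... 807 characters left out ...]
x', 'fy', 'cx', 'cy', 'view']
spanner_grip 0.66 [316.2, 206.2, 23.2, 14.8] [ 0.541 -0.069  0.06 ]
spanner_grip 0.6 [253.0, 178.0, 19.0, 20.2] [0.519 0.167 0.06 ]
spanner_grip 0.6 [230.9, 209.0, 20.0, 17.2] [0.37  0.111 0.06 ]
ring 0.7 [327.7, 238.6, 59.9, 50.3] [ 0.433 -0.242  0.06 ]
holder 0.64 [328.7, 241.8, 55.1, 45.9] [ 0.473 -0.217  0.014]
rest_slot 0.73 [248.9, 189.5, 27.5, 19.8] [0.524 0.173 0.014]
eyepiece 0.69 [328.1, 181.6, 9.5, 19.6] [0.694 0.029 0.014]
oil 0.53 [200.3, 180.8, 11.0, 14.8] [0.444 0.346 0.014]
tape 0.9 [204.7, 163.4, 25.9, 16.2] [0.543 0.398 0.014]
tape 0.36 [346.4, 244.3, 22.1, 13.2] [ 0.521 -0.192  0.014]
dish 0.68 [416.5, 227.9, 20.9, 16.4] [ 0.693 -0.314  0.014]
```

Run:
```python
import cv2,numpy as np
a=cv2.imread('pics/top0.png')[140:290,170:440];b=cv2.imread('pics/scene0.png')[140:300,190:450]
a=cv2.resize(a,(520,289),interpolation=3);b=cv2.resize(b,(520,310),interpolation=3)
cv2.imwrite('pics/c0.png',np.vstack([a,b]))
```

```text
(no output)
```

View pics/c0.png

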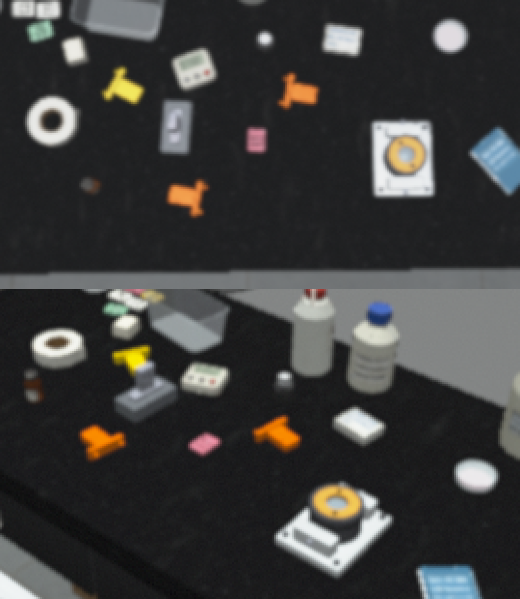

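The only grey, upright tool is the one standing in the rest, at about (262,203) in the top image. The tools at (232,186), (265,241) and (326,187) are yellow or orange and lie flat, so they're decoys. I'll move above the rest with a half turn so the last joint has range left for the ring.

Emit:
servo_tool([
  {"xyz": [-45, -32.4, -4], "angular": [0, 0, 166]},
  {"xyz": [-45, -32.4, -4], "angular": [0, 0, 166]},
  {"xyz": [-45, -32.4, -4], "angular": [0, 0, 166]},
  {"xyz": [-45, -32.4, -4], "angular": [0, 0, 166]},
  {"xyz": [-45, -32.4, -4], "angular": [0, 0, 166]},
  {"xyz": [-45, -32.4, -4], "angular": [0, 0, 166]},
  {"xyz": [-45, -32.4, -4], "angular": [0, 0, 166]},
  {"xyz": [-45, -32.4, -4], "angular": [0, 0, 166]},
  {"xyz": [-45, -32.4, -4], "angular": [0, 0, 166]},
  {"xyz": [-45, -32.4, -4], "angular": [0, 0, 166]},
  {"xyz": [-45, -32.4, -4], "angular": [0, 0, 166]},
  {"xyz": [-45, -32.4, -4], "angular": [0, 0, 166]},
  {"xyz": [-45, -32.4, -4], "angular": [0, 0, 166]},
  {"xyz": [-45, -32.4, -4], "angular": [0, 0, 166]},
  {"xyz": [-45, -32.4, -4], "angular": [0, 0, 166]},
  {"xyz": [-45, -32.4, -4], "angular": [0, 0, 166]},
  {"xyz": [-45, -32.4, -4], "angular": [0, 0, 166]},
  {"xyz": [-45, -32.4, -4], "angular": [0, 0, 166]},
  {"xyz": [-45, -32.4, -4], "angular": [0, 0, 166]},
  {"xyz": [-45, -32.4, -4], "angular": [0, 0, 166]},
])

```text
clock: 2.67
ee_pos: [0.5101, 0.1813, 0.2256]
eef_rot: [0.981, 0.192, 0.0, -0.0]
contact_force: [0.4, -0.2, 0.1]
finger_gap: 0.0874
```

Run:
```python
from h import *
st=robot.sense();print(st['joints'],st['ee_pos'],st['eef_rot'])
s=snap('wrist','w1');print(s['fx'],s['cx'],s['cy'],np.round(s['view'],3).tolist(),np.round(back(s,s['cx'],s['cy'],.024),3))
for t in('spanner_grip','rest_slot'):
    for r in robot.cut_out(t,'wrist')[:3]: print(t,r['confidence'],r['bbox'])
```

```text
[3.19592426e-01 2.53766803e-01 1.77795624e+00 5.79758596e-06
 1.10976166e+00 1.50296843e+00] [0.51008531 0.18134278 0.2256368 ] [ 9.81297027e-01  1.92499718e-01  5.32229504e-05 -9.35235468e-06]
335.9094008669851 323.02226469241515 195.40402343910574 [[0.378, -0.926, -0.0, -0.026], [0.885, 0.361, -0.294, -0.469], [0.272, 0.111, 0.956, -0.587], [0.0, 0.0, 0.0, 1.0]] [0.471 0.164 0.024]
spanner_grip 0.94 [285.3, 213.1, 51.1, 46.7]
spanner_grip 0.81 [317.1, 122.3, 33.1, 48.6]
spanner_grip 0.72 [248.0, 16.3, 53.9, 69.1]
```

View pics/w1.png

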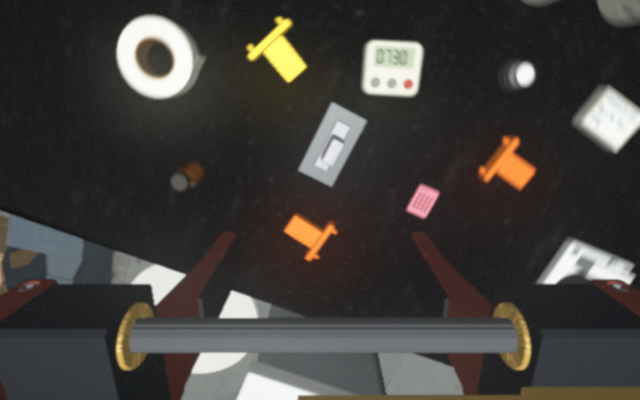

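Run:
```python
from h import *
s=snap('wrist');im=s['pixels']
c=im[95:195,285:385].astype(int); g=((c.min(2)>75)).astype(np.uint8)
n,l,st,ce=cv2.connectedComponentsWithStats(g);i=1+st[1:,4].argmax()
cn=cv2.findContours((l==i).astype(np.uint8),0,2)[0];cn=max(cn,key=cv2.contourArea)
b=cv2.boxPoints(cv2.minAreaRect(cn))+[285,95]
P=np.array([back(s,*q,.024)[:2] for q in b]);print(b.tolist(),P.round(4).tolist(),P.mean(0))
for k in range(4):
    d=P[(k+1)%4]-P[k];print(np.linalg.norm(d),np.degrees(np.arctan2(d[1],d[0])))
r=[r for r in robot.cut_out('spanner_grip','wrist') if r['region'][100:190,300:365].sum()>50][0]
ys,xs=np.nonzero(r['region']);print(r['bbox'],back(s,xs.mean(),ys.mean(),.06))
cv2.imwrite('pics/w1c.png',cv2.resize(cv2.cvtColor(im[90:200,270:400],4),None,fx=5,fy=5,interpolation=3))
```

```text
[[296.00000190734863, 170.0], [330.8000030517578, 100.4000015258789], [368.0, 119.0], [333.1999969482422, 188.5999984741211]] [[0.4883, 0.2068], [0.5796, 0.1998], [0.5772, 0.1517], [0.4842, 0.1558]] [0.53232473 0.17851601]
0.09159835755933579 -4.377532376256123
0.04816934650855328 -92.86023974747538
0.09311611556082221 177.49752502792157
0.05119958611380572 85.40711402892197
[314.5, 121.9, 35.1, 47.0] [0.5368588  0.17978565 0.06      ]
```

View pics/w1c.png

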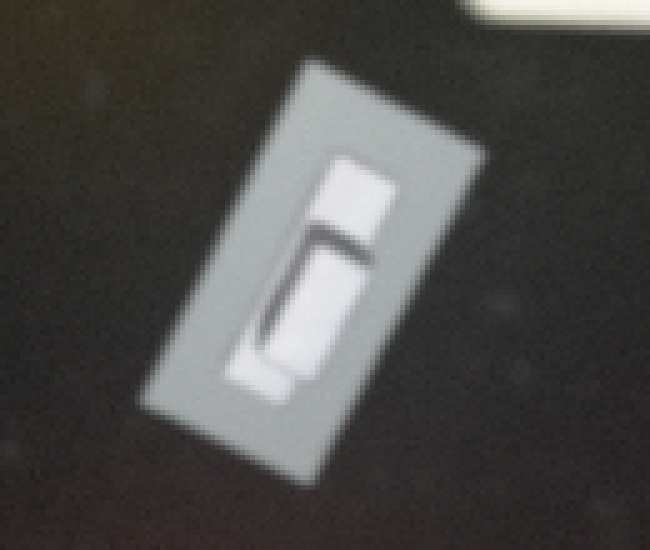

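Emit:
servo_tool([
  {"xyz": [1.9, 1.1, 8], "angular": [0, 0, 25.5]},
  {"xyz": [1.9, 1.1, 8], "angular": [0, 0, 25.5]},
  {"xyz": [1.9, 1.1, 8], "angular": [0, 0, 25.5]},
  {"xyz": [1.9, 1.1, 8], "angular": [0, 0, 25.5]},
  {"xyz": [1.9, 1.1, 8], "angular": [0, 0, 25.5]},
  {"xyz": [1.9, 1.1, 8], "angular": [0, 0, 25.5]},
])

```text
clock: 3.42
ee_pos: [0.5319, 0.1786, 0.1456]
eef_rot: [1.0, -0.024, -0.0, 0.0]
contact_force: [-0.4, 0.3, -0.6]
finger_gap: 0.0879
```

```bash
cat >> h.py <<'E'
def delta(p,head):  # target TCP pos, heading of tool y (deg) -> tool-frame deltas
    st=robot.sense();Rt=R.from_quat(st['eef_rot']).as_matrix();y=Rt[:,1]
    h=np.degrees(np.arctan2(y[1],y[0]));a=(h-head+180)%360-180
    print('now',st['ee_pos'].round(4),'head',h.round(2),'tilt',Rt[:2,2].round(4),'xyz cm',(100*Rt.T@(np.array(p)-st['ee_pos'])).round(2),'rz',round(a,2))
E
python3 - <<'E'
from h import *
s=snap('wrist','w2');delta([.5323,.1785,.04],-93.5)
print(proj(s,[.5323,.1785,.024]),proj(s,[.5323,.1785,.076]))
E
```

```text
now [0.5321 0.1787 0.1459] head -92.71 tilt [0.0007 0.0002] xyz cm [1.000e-02 2.000e-02 1.059e+01] rz 0.79
[321.83875641 178.02218594] [321.66101505 193.2823408 ]
```

View pics/w2.png

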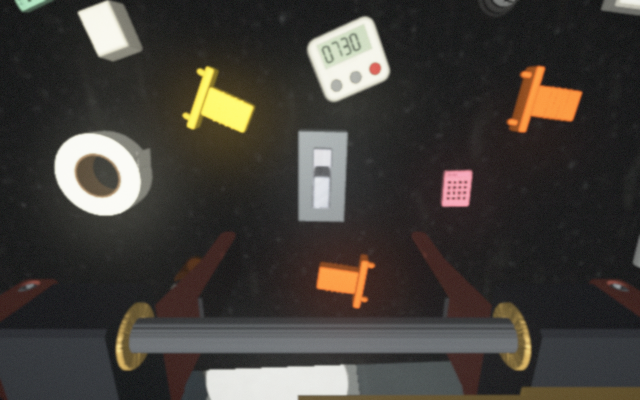

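Run:
```python
from h import *
s=snap('wrist');im=s['pixels']
o=np.array([285,120]);c=im[120:235,285:360].astype(int)
def box(m,z,n):
    n_,l,st,ce=cv2.connectedComponentsWithStats(m.astype(np.uint8));i=1+st[1:,4].argmax()
    cn=max(cv2.findContours((l==i).astype(np.uint8),0,2)[0],key=cv2.contourArea)
    b=cv2.boxPoints(cv2.minAreaRect(cn))+o;P=np.array([back(s,*q,z)[:2] for q in b])
    print(n,b.round(1).tolist(),'c',P.mean(0).round(4))
    for k in range(2):
        d=P[k+1]-P[k];e=P[(k+2)%4]-P[(k+3)%4];d=(d-0+e)/2;print('  len',np.linalg.norm(d).round(4),'dir',np.degrees(np.arctan2(d[1],d[0])).round(2))
box(c.min(2)>75,.024,'rest')
box(c.min(2)>185,.04,'steel')
print(c[28:95:2,37].min(1).tolist());print(c[75,5:65].min(1).tolist(),c[35,5:65].min(1).tolist())
```

```text
rest [[295.0, 220.9], [297.4, 129.0], [348.3, 130.3], [346.0, 222.2]] c [0.533  0.1788]
  len 0.0926 dir -4.19
  len 0.05 dir -94.21
steel [[313.0, 207.0], [314.1, 176.7], [328.9, 177.3], [327.8, 207.5]] c [0.5226 0.1799]
  len 0.0298 dir -4.84
  len 0.014 dir -94.91
[152, 209, 228, 227, 227, 227, 225, 225, 222, 156, 98, 96, 96, 103, 146, 212, 225, 225, 226, 226, 226, 225, 222, 221, 220, 223, 223, 222, 218, 210, 178, 159, 158, 158]
[45, 42, 43, 41, 45, 45, 47, 69, 107, 139, 156, 160, 161, 162, 165, 162, 162, 162, 160, 163, 158, 153, 160, 177, 199, 219, 223, 224, 224, 222, 220, 221, 220, 220, 220, 221, 219, 213, 198, 176, 158, 159, 158, 162, 161, 160, 161, 159, 158, 159, 161, 158, 157, 152, 124, 87, 59, 49, 48, 43] [45, 46, 45, 45, 46, 44, 54, 75, 115, 146, 167, 173, 171, 170, 171, 173, 170, 171, 172, 173, 171, 170, 169, 184, 207, 222, 227, 226, 225, 226, 225, 226, 227, 228, 228, 230, 229, 226, 228, 225, 209, 180, 169, 167, 170, 169, 169, 169, 170, 167, 170, 167, 168, 169, 168, 158, 126, 84, 58, 48]
```

Emit:
servo_tool([
  {"xyz": [0.1, 0, 3], "angular": [0, 0, 1.8]},
  {"xyz": [0.1, 0, 6], "angular": [0, 0, 1.8]},
  {"xyz": [0.1, 0, 8.5], "angular": [0, 0, 1.8]},
  {"xyz": [0.1, 0, 10], "angular": [0, 0, 1.8]},
  {"xyz": [0.1, 0, 10.6], "angular": [0, 0, 1.8]},
  {"xyz": [0.1, 0, 10.6], "angular": [0, 0, 1.8]},
  {"xyz": [0.1, 0, 10.6], "angular": [0, 0, 1.8]},
])

```text
clock: 4.1
ee_pos: [0.5334, 0.1787, 0.0404]
eef_rot: [0.999, -0.041, 0.001, -0.0]
contact_force: [-0.2, -0.4, -0.0]
finger_gap: 0.0881
```

Emit:
servo_tool([
  {"xyz": [0, 0, 0]},
  {"xyz": [0, 0, 0]},
  {"xyz": [0, 0, 0]},
  {"xyz": [0, 0, 0]},
  {"xyz": [0, 0, 0]},
  {"xyz": [0, 0, 0]},
  {"xyz": [0, 0, 0]},
  {"xyz": [0, 0, 0]},
  {"xyz": [0, 0, 0]},
  {"xyz": [0, 0, 0]},
], jaw=-1)

```text
schema error: expected keys xyz, angular
```

Emit:
servo_tool([
  {"xyz": [0, 0, 0], "angular": [0, 0, 0]},
  {"xyz": [0, 0, 0], "angular": [0, 0, 0]},
  {"xyz": [0, 0, 0], "angular": [0, 0, 0]},
  {"xyz": [0, 0, 0], "angular": [0, 0, 0]},
  {"xyz": [0, 0, 0], "angular": [0, 0, 0]},
  {"xyz": [0, 0, 0], "angular": [0, 0, 0]},
  {"xyz": [0, 0, 0], "angular": [0, 0, 0]},
  {"xyz": [0, 0, 0], "angular": [0, 0, 0]},
  {"xyz": [0, 0, 0], "angular": [0, 0, 0]},
  {"xyz": [0, 0, 0], "angular": [0, 0, 0]},
], jaw=-1)

```text
clock: 4.93
ee_pos: [0.5328, 0.1785, 0.0395]
eef_rot: [0.999, -0.041, -0.0, 0.0]
contact_force: [-0.8, 0.1, 0.6]
finger_gap: 0.0246
```

Emit:
servo_tool([
  {"xyz": [0, 0, 0], "angular": [0, 0, 0]},
  {"xyz": [0, 0, 0], "angular": [0, 0, 0]},
  {"xyz": [0, 0, 0], "angular": [0, 0, 0]},
  {"xyz": [0, 0, 0], "angular": [0, 0, 0]},
  {"xyz": [0, 0, 0], "angular": [0, 0, 0]},
  {"xyz": [0, 0, 0], "angular": [0, 0, 0]},
])

```text
clock: 5.43
ee_pos: [0.5328, 0.1785, 0.0396]
eef_rot: [0.999, -0.041, 0.0, 0.0]
contact_force: [0.3, -0.8, 0.1]
finger_gap: 0.0003
```

Run:
```python
from h import *
s=snap('wrist','w3');delta([.5,.18,.25],-94.5);print(robot.sense()['joints'],robot.sense()['finger_gap'])
cv2.imwrite('pics/w3c.png',cv2.resize(cv2.cvtColor(s['pixels'][150:320,180:480],4),None,fx=2.5,fy=2.5,interpolation=3))
```

```text
now [0.5328 0.1785 0.0396] head -94.74 tilt [-0.  0.] xyz cm [ -3.28   0.12 -21.04] rz -0.24
[3.02114943e-01 5.40650528e-01 1.85548650e+00 1.41016040e-05
 7.45473948e-01 1.95555665e+00] 0.0003554996007020677
```

View pics/w3c.png

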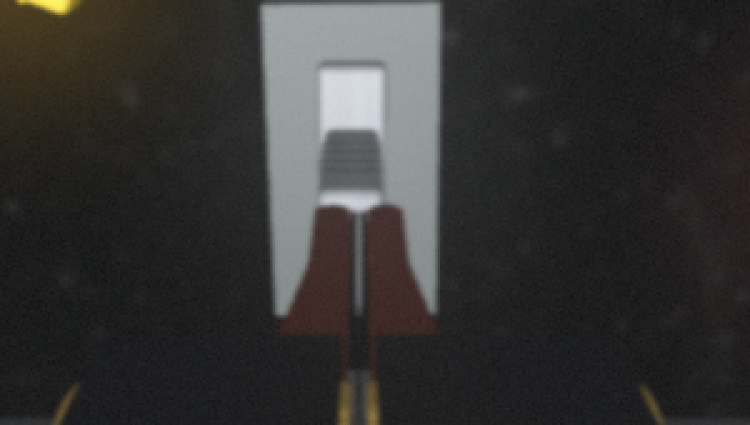

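Run:
```python
from h import *
s=snap('wrist');p=robot.sense()['ee_pos'];V=np.array(s['view']);print('cam',-V[:3,:3].T@V[:3,3], V[2,:3])
print('tcp',proj(s,p),'tcp+40mm up',proj(s,p+[0,0,.04]))
for z in(.024,.032,.054,.076):
  print(z,[proj(s,[.533+dx,.179,z]).round(0).tolist() for dx in(-.03,-.014,.014,.03)])
for dx in(-.045,.045):print([proj(s,[.533+dx,.179+dy,.024]).round(0).tolist() for dy in(-.023,.023)])
```

```text
cam [0.61322966 0.17078209 0.23771144] [ 0.29271508 -0.02360965  0.95590819]
tcp [321.12068325 225.39966687] tcp+40mm up [320.7497603  254.52310192]
0.024 [[324.0, 256.0], [322.0, 235.0], [319.0, 197.0], [317.0, 174.0]]
0.032 [[324.0, 262.0], [322.0, 240.0], [319.0, 201.0], [316.0, 176.0]]
0.054 [[324.0, 279.0], [322.0, 256.0], [318.0, 212.0], [316.0, 186.0]]
0.076 [[324.0, 300.0], [322.0, 274.0], [318.0, 227.0], [315.0, 197.0]]
[[358.0, 273.0], [294.0, 277.0]]
[[350.0, 148.0], [279.0, 154.0]]
```

The fingers shut on nothing (gap 0.3 mm), and they seem to lie over the tab's top. I'll check from the side camera.

Run:
```python
from h import *
print(robot.grasp_offset)
s=snap('scene');p=robot.sense()['ee_pos'];print(proj(s,p),proj(s,[.533,.179,.076]),proj(s,[.533,.179,.032]),[proj(s,[.533+a,.179+b,.024]).round(0) for a in(-.045,.045) for b in (-.023,.023)])
u,v=map(int,proj(s,p));print(u,v)
cv2.imwrite('pics/s3c.png',cv2.resize(cv2.cvtColor(s['pixels'][v-60:v+40,u-60:u+60],4),None,fx=6,fy=6,interpolation=3))
```

```text
0.0187
[262.58815263 189.47359256] [261.93643973 179.72925122] [262.63243292 191.35667629] [array([258., 203.]), array([247., 197.]), array([278., 190.]), array([267., 185.])]
262 189
```

View pics/s3c.png

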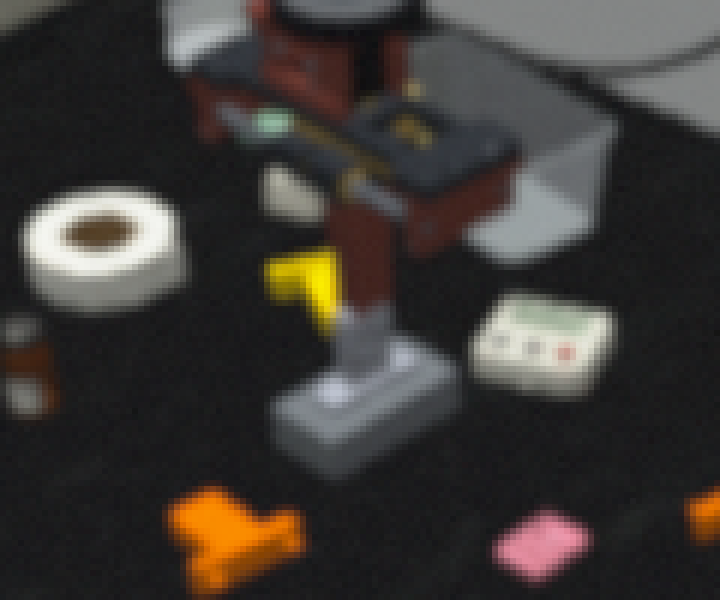

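The side view shows the shut fingertips ending at the tab's top, at a true height of about 0.077 m, while the reported TCP height is 0.040 m. So the real tips sit roughly 37 mm above the reported height. I'll reopen, lower by that amount watching the force, and check by eye before closing.

Emit:
servo_tool([
  {"xyz": [0, 0, 0], "angular": [0, 0, 0]},
  {"xyz": [0, 0, 0], "angular": [0, 0, 0]},
  {"xyz": [0, 0, 0], "angular": [0, 0, 0]},
  {"xyz": [0, 0, 0], "angular": [0, 0, 0]},
  {"xyz": [0, 0, 0], "angular": [0, 0, 0]},
  {"xyz": [0, 0, 0], "angular": [0, 0, 0]},
  {"xyz": [0, 0, 0.4], "angular": [0, 0, 0]},
  {"xyz": [0, 0, 0.9], "angular": [0, 0, 0]},
  {"xyz": [0, 0, 1.4], "angular": [0, 0, 0]},
  {"xyz": [0, 0, 1.9], "angular": [0, 0, 0]},
  {"xyz": [0, 0, 2.3], "angular": [0, 0, 0]},
  {"xyz": [0, 0, 2.6], "angular": [0, 0, 0]},
  {"xyz": [0, 0, 2.8], "angular": [0, 0, 0]},
  {"xyz": [0, 0, 2.8], "angular": [0, 0, 0]},
], jaw=0.2)

```text
clock: 6.75
ee_pos: [0.5325, 0.1784, 0.011]
eef_rot: [0.999, -0.041, -0.0, 0.0]
contact_force: [-0.4, 0.0, 0.8]
finger_gap: 0.0524
```

Run:
```python
from h import *
s=snap('scene');u,v=262,189;a=cv2.resize(cv2.cvtColor(s['pixels'][v-45:v+25,u-40:u+40],4),None,fx=6,fy=6,interpolation=3)
w=snap('wrist');b=cv2.resize(cv2.cvtColor(w['pixels'][150:350,180:480],4),(630,420),interpolation=3)[:,150:480]
cv2.imwrite('pics/m4.png',np.hstack([a[:420],b[:,:319]]));print(robot.sense()['ee_pos'],robot.sense()['finger_gap'])
```

```text
[0.53278885 0.17848468 0.01151682] 0.052624346878035716
```

View pics/m4.png

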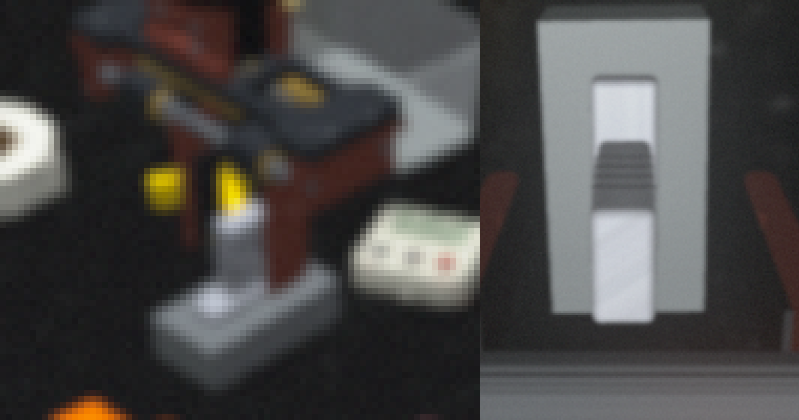

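Opened, the fingers straddle the tab, with tips about 46 mm up and clear of the block. I'll go 4 mm lower and close.

Emit:
servo_tool([
  {"xyz": [0, 0, 0.2], "angular": [0, 0, 0]},
  {"xyz": [0, 0, 0.4], "angular": [0, 0, 0]},
  {"xyz": [0, 0, 0.4], "angular": [0, 0, 0]},
  {"xyz": [0, 0, 0.4], "angular": [0, 0, 0]},
  {"xyz": [0, 0, 0.4], "angular": [0, 0, 0]},
  {"xyz": [0, 0, 0.4], "angular": [0, 0, 0]},
  {"xyz": [0, 0, 0.4], "angular": [0, 0, 0]},
  {"xyz": [0, 0, 0.4], "angular": [0, 0, 0]},
  {"xyz": [0, 0, 0.4], "angular": [0, 0, 0]},
  {"xyz": [0, 0, 0.4], "angular": [0, 0, 0]},
  {"xyz": [0, 0, 0.4], "angular": [0, 0, 0]},
  {"xyz": [0, 0, 0.4], "angular": [0, 0, 0]},
], jaw=-1)

```text
clock: 7.85
ee_pos: [0.533, 0.1786, 0.0077]
eef_rot: [0.999, -0.041, 0.0, -0.0]
contact_force: [0.6, 1.1, 0.4]
finger_gap: 0.0136
```

Emit:
servo_tool([
  {"xyz": [0, 0, -1], "angular": [0, 0, 0]},
  {"xyz": [0, 0, -3], "angular": [0, 0, 0]},
  {"xyz": [0, 0, -6], "angular": [0, 0, 0]},
  {"xyz": [0, 0, -9], "angular": [0, 0, 0]},
  {"xyz": [-0.3, 1.5, -12], "angular": [0, 0, 0]},
  {"xyz": [-0.8, 4, -12.2], "angular": [0, 0, 0]},
  {"xyz": [-1.4, 7, -12.2], "angular": [0, 0, 0]},
  {"xyz": [-2, 10, -12.2], "angular": [0, 0, 0]},
  {"xyz": [-2.6, 13, -12.2], "angular": [0, 0, 0]},
  {"xyz": [-3.2, 16, -12.2], "angular": [0, 0, 0]},
  {"xyz": [-3.8, 19, -12.2], "angular": [0, 0, 0]},
  {"xyz": [-4.4, 22, -12.2], "angular": [0, 0, 0]},
  {"xyz": [-5, 25, -12.2], "angular": [0, 0, 0]},
  {"xyz": [-5.6, 28, -12.2], "angular": [0, 0, 0]},
  {"xyz": [-6.2, 31, -12.2], "angular": [0, 0, 0]},
  {"xyz": [-6.8, 34, -12.2], "angular": [0, 0, 0]},
  {"xyz": [-7.4, 37, -12.2], "angular": [0, 0, 0]},
  {"xyz": [-8, 40, -12.2], "angular": [0, 0, 0]},
  {"xyz": [-8, 40, -12.2], "angular": [0, 0, 0]},
  {"xyz": [-8, 40, -12.2], "angular": [0, 0, 0]},
])

```text
clock: 9.52
ee_pos: [0.4192, -0.2147, 0.1299]
eef_rot: [0.999, -0.043, -0.0, -0.0]
contact_force: [-0.3, 0.3, -1.9]
finger_gap: 0.0141
```

Run:
```python
from h import *
s=snap('wrist','w5');st=robot.sense();print(st['joints'].round(3),st['contact_force'],st['finger_gap']);delta([.478,-.218,.1],-94.7)
for t in('ring','lens','holder','spanner_grip'):
    for r in robot.cut_out(t,'wrist')[:2]:
        ys,xs=np.nonzero(r['region']);print(t,round(r['confidence'],2),r['bbox'],back(s,xs.mean(),ys.mean(),.06))
print(proj(s,[.478,-.218,.06]))
```

```text
[-0.497  0.281  2.007  0.     0.855  1.159] [-0.27265196  0.2421789  -3.03411826] 0.013782982554176416
now [ 0.4195 -0.2137  0.1298] head -94.84 tilt [-0.0004  0.0003] xyz cm [ 5.87 -0.07  2.98] rz -0.14
ring 0.59 [287.9, 87.8, 69.9, 77.1] [ 0.47470873 -0.21970208  0.06      ]
lens 0.68 [306.2, 107.1, 35.0, 36.7] [ 0.47446285 -0.21983549  0.06      ]
holder 0.89 [257.9, 43.3, 120.9, 151.7] [ 0.48230206 -0.22047399  0.06      ]
spanner_grip 0.89 [309.2, 188.8, 33.2, 121.2] [ 0.37044478 -0.21204361  0.06      ]
spanner_grip 0.6 [64.4, 0.0, 71.3, 33.4] [ 0.56821365 -0.06582327  0.06      ]
[319.2394388  121.53822127]
```

View pics/w5.png

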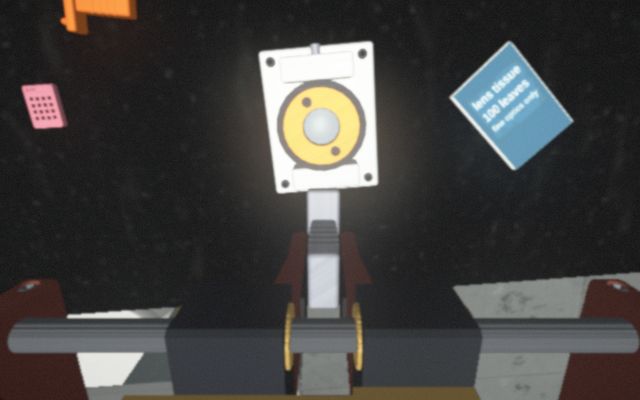

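```bash
cat >> h.py <<'E'
def holes(s,save=None):
    im=s['pixels'];hsv=cv2.cvtColor(im,cv2.COLOR_RGB2HSV)
    y=((hsv[...,0]>13)&(hsv[...,0]<32)&(hsv[...,1]>90)&(hsv[...,2]>110)).astype(np.uint8)
    u0,v0=map(int,proj(s,[.476,-.219,.06]));y2=np.zeros_like(y);y2[max(0,v0-60):v0+60,u0-60:u0+60]=y[max(0,v0-60):v0+60,u0-60:u0+60]
    pts=cv2.findNonZero(y2);hull=cv2.convexHull(pts)
    e=cv2.fitEllipse(hull);fill=cv2.fillPoly(np.zeros_like(y),[hull],1)
    g=np.where(fill>0,1-y2,0).astype(np.uint8);n,l,stt,ce=cv2.connectedComponentsWithStats(g)
    gray=im.max(2).astype(float);out=[]
    for i in range(1,n):
        x,yy,w,h,a=stt[i]
        if 20<a<400: 
            m=(l==i);wt=np.where(cv2.dilate(m.astype(np.uint8),np.ones((3,3)))>0,np.clip(170-gray,0,None),0);Y,X=np.mgrid[:400,:640]
            uv=((X*wt).sum()/wt.sum(),(Y*wt).sum()/wt.sum());out.append((a,np.round(uv,1),back(s,*uv,.06)[:2].round(4)))
    hp=np.array([back(s,*q,.06)[:2] for q in hull[:,0]]);c,r=cv2.minEnclosingCircle(hp.astype(np.float32)*1000)
    print('hullcircle mm',c,r);print(*[(int(a),u.tolist(),p.tolist()) for a,u,p in out],sep='\n')
    return out
E
python3 - <<'E'
from h import *
s=snap('wrist');o=holes(s)
o=sorted(o,key=lambda q:-q[0]);
import itertools
for a,b in itertools.combinations([q[2] for q in o],2):
    d=a-b
    if .035<np.hypot(*d)<.055: print('mid',(a+b)/2,'L',np.hypot(*d),'ang',np.degrees(np.arctan(d[1]/d[0])))
im=s['pixels'];print(im[175:320:3,323].min(1).tolist());print(im[205,295:350].min(1).tolist());print(im[275,295:350].min(1).tolist())
h=robot.sense()['ee_pos'];print('bar +x end pred row',proj(s,h+[.03*.9964,-.03*.084,.0085+.016]),'tab',[proj(s,h+[k*.9964,-k*.084,.0085+.06]).round(1) for k in(-.014,.014)])
E
```

```text
hullcircle mm (473.8780822753906, -219.20559692382812) 30.255817413330078
(69, [309.9, 102.6], [0.4937, -0.2096])
(58, [338.3, 151.6], [0.4542, -0.2288])
mid [ 0.47395 -0.2192 ] L 0.04391913022818192 ang 25.923271934758706
[250, 252, 251, 250, 239, 155, 215, 224, 224, 222, 222, 221, 219, 219, 216, 136, 108, 103, 106, 93, 102, 100, 99, 99, 106, 101, 126, 185, 207, 204, 207, 206, 208, 209, 209, 208, 206, 203, 202, 205, 210, 210, 206, 204, 180, 130, 128, 127, 63]
[66, 67, 66, 68, 68, 65, 68, 70, 69, 71, 75, 100, 141, 179, 203, 219, 222, 223, 222, 224, 222, 221, 222, 220, 221, 221, 222, 221, 222, 221, 222, 223, 223, 221, 221, 220, 219, 220, 221, 223, 220, 211, 193, 165, 132, 95, 80, 72, 73, 73, 71, 74, 74, 73, 71]
[48, 51, 48, 49, 50, 49, 47, 47, 45, 43, 44, 59, 92, 141, 177, 193, 203, 205, 208, 207, 210, 208, 209, 208, 210, 213, 210, 209, 209, 209, 210, 209, 208, 207, 207, 208, 206, 211, 206, 209, 198, 185, 166, 133, 87, 60, 45, 47, 44, 46, 50, 52, 52, 51, 52]
bar +x end pred row [321.05286946 190.75905674] tab [array([320.4, 311.6]), array([320.5, 255.6])]
```

The ring's holes are at about (310,103) and (338,152). That puts the centre at (0.474,−0.219), the spacing at 43.9 mm (44 expected) and the angle at 25.9°. Next I'll turn to that angle and look again lower down, just behind the ring, so camera bias cancels.

Emit:
servo_tool([
  {"xyz": [0.3, 0.6, 0.5], "angular": [0, 0, -6]},
  {"xyz": [0.6, 1.2, 1.5], "angular": [0, 0, -12]},
  {"xyz": [0.9, 1.8, 3], "angular": [0, 0, -18]},
  {"xyz": [1.14, 2.47, 4.5], "angular": [0, 0, -24]},
  {"xyz": [1.14, 2.47, 6], "angular": [0, 0, -30.7]},
  {"xyz": [1.14, 2.47, 6.8], "angular": [0, 0, -30.7]},
  {"xyz": [1.14, 2.47, 6.8], "angular": [0, 0, -30.7]},
  {"xyz": [1.14, 2.47, 6.8], "angular": [0, 0, -30.7]},
  {"xyz": [1.14, 2.47, 6.8], "angular": [0, 0, -30.7]},
])

```text
clock: 10.57
ee_pos: [0.4299, -0.239, 0.0622]
eef_rot: [0.975, 0.224, 0.0, 0.0]
contact_force: [0.1, 1.0, -1.3]
finger_gap: 0.0141
```

Run:
```python
from h import *
s=snap('wrist','w6')
try:
    o=holes(s);P=[q[2] for q in o];
    import itertools
    for a,b in itertools.combinations(P,2):
        d=a-b
        if .035<np.hypot(*d)<.055: m=(a+b)/2;print('mid',m,'L',np.hypot(*d),'ang',np.degrees(np.arctan(d[1]/d[0])))
except Exception as e: print(e)
delta([.4738,-.2175,.062],-64.1);st=robot.sense();print(st['contact_force'],st['joints'].round(2))
h=st['ee_pos'];X=R.from_quat(st['eef_rot']).as_matrix()[:,0]
for n,z in(('bar',.0245),('tab',.0685)): print(n,[proj(s,h+k*X+[0,0,z]).round(1) for k in((.03,.02) if n=='bar' else(.014,-.014,0))])
cv2.imwrite('pics/w6c.png',cv2.resize(cv2.cvtColor(s['pixels'][60:330,200:440],4),None,fx=2.2,fy=2.2,interpolation=3))
```

```text
hullcircle mm (474.1020202636719, -219.11102294921875) 30.089937210083008
(128, [323.7, 110.0], [0.4938, -0.2095])
(239, [323.6, 185.7], [0.4529, -0.2293])
mid [ 0.47335 -0.2194 ] L 0.04544062059435368 ang 25.83197589242264
now [ 0.43   -0.2391  0.0624] head -64.11 tilt [ 0.0011 -0.0007] xyz cm [ 4.88 -0.03  0.04] rz -0.01
[-0.43368566 -0.48573555 -0.89926822] [-0.53  0.42  2.    0.    0.72  0.59]
bar [array([321.5, 189.8]), array([321.5, 207.4])]
tab [array([321.2, 254.5]), array([321.3, 310.7]), array([321.2, 283.4])]
```

View pics/w6c.png

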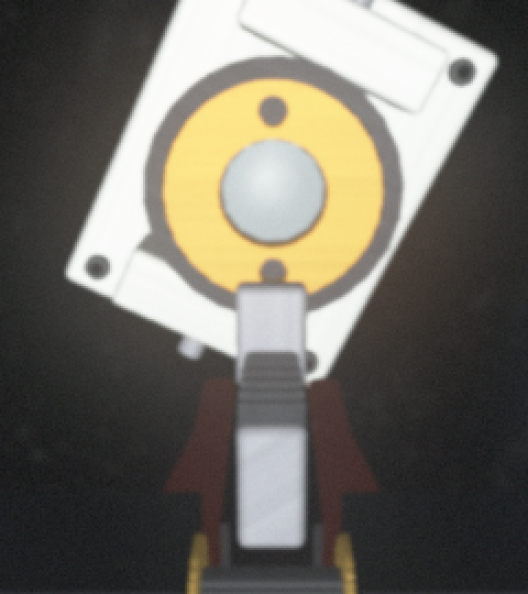

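The bar is in line with both holes (column ≈323.5), so only a move along tool x remains.

Emit:
servo_tool([
  {"xyz": [1, 0, 0], "angular": [0, 0, 0]},
  {"xyz": [2.2, 0, 0], "angular": [0, 0, 0]},
  {"xyz": [3.4, 0, 0], "angular": [0, 0, 0]},
  {"xyz": [4.3, 0, 0], "angular": [0, 0, 0]},
  {"xyz": [4.8, 0, 0], "angular": [0, 0, 0]},
  {"xyz": [4.82, 0, 0], "angular": [0, 0, 0]},
  {"xyz": [4.82, 0, 0.2], "angular": [0, 0, 0]},
  {"xyz": [4.82, 0, 0.4], "angular": [0, 0, 0]},
  {"xyz": [4.82, 0, 0.6], "angular": [0, 0, 0]},
  {"xyz": [4.82, 0, 0.7], "angular": [0, 0, 0]},
  {"xyz": [4.82, 0, 0.7], "angular": [0, 0, 0]},
])

```text
clock: 11.53
ee_pos: [0.4722, -0.218, 0.0542]
eef_rot: [0.974, 0.224, -0.0, -0.0]
contact_force: [0.3, 0.3, -2.2]
finger_gap: 0.0135
```

Run:
```python
from h import *
delta([.4737,-.2179,.055],-64.1);st=robot.sense();print(st['contact_force'],st['wrist_torque'])
```

```text
now [ 0.4722 -0.218   0.0542] head -64.06 tilt [-0.0008  0.0003] xyz cm [ 0.15  0.06 -0.08] rz 0.04
[ 0.29754242  0.27534706 -2.20992414] [-0.08489234  0.11886843  0.02586387]
```

Emit:
servo_tool([
  {"xyz": [0, 0, 0.1], "angular": [0, 0, 0]},
  {"xyz": [0, 0, 0.2], "angular": [0, 0, 0]},
  {"xyz": [0, 0, 0.3], "angular": [0, 0, 0]},
  {"xyz": [0, 0, 0.4], "angular": [0, 0, 0]},
  {"xyz": [0, 0, 0.45], "angular": [0, 0, 0]},
  {"xyz": [0, 0, 0.45], "angular": [0, 0, 0]},
])

```text
clock: 12.03
ee_pos: [0.4727, -0.2179, 0.05]
eef_rot: [0.974, 0.225, -0.0, -0.0]
contact_force: [0.7, -0.3, -2.7]
finger_gap: 0.0139
```

Emit:
servo_tool([
  {"xyz": [0, 0, 0.1], "angular": [0, 0, 0]},
  {"xyz": [0, 0, 0.2], "angular": [0, 0, 0]},
  {"xyz": [0, 0, 0.3], "angular": [0, 0, 0]},
  {"xyz": [0, 0, 0.3], "angular": [0, 0, 0]},
])

```text
clock: 12.37
ee_pos: [0.4728, -0.218, 0.047]
eef_rot: [0.974, 0.225, 0.0, 0.0]
contact_force: [0.7, -0.4, -1.2]
finger_gap: 0.014
```

Run:
```python
from h import *
delta([.4734,-.2180,.055],-64.1);st=robot.sense();print(st['contact_force'],st['wrist_torque'])
s=snap('wrist');cv2.imwrite('pics/w7c.png',cv2.resize(cv2.cvtColor(s['pixels'][120:330,220:430],4),None,fx=2.8,fy=2.8,interpolation=3))
s=snap('scene');u,v=map(int,proj(s,[.474,-.219,.06]));cv2.imwrite('pics/s7c.png',cv2.resize(cv2.cvtColor(s['pixels'][v-40:v+30,u-45:u+45],4),None,fx=8,fy=8,interpolation=3))
```

```text
now [ 0.4728 -0.218   0.047 ] head -64.04 tilt [ 0.0002 -0.0001] xyz cm [ 0.05  0.02 -0.8 ] rz 0.06
[ 0.73679166 -0.44061921 -1.20844462] [-0.10615848  0.0374476   0.01537726]
```

Emit:
servo_tool([
  {"xyz": [0, 0, 0.1], "angular": [0, 0, 0]},
  {"xyz": [0, 0, 0.2], "angular": [0, 0, 0]},
  {"xyz": [0, 0, 0.2], "angular": [0, 0, 0]},
  {"xyz": [0, 0, 0.25], "angular": [0, 0, 0]},
  {"xyz": [0, 0, 0.25], "angular": [0, 0, 0]},
])

```text
clock: 12.88
ee_pos: [0.4728, -0.218, 0.0446]
eef_rot: [0.974, 0.225, 0.0, 0.0]
contact_force: [1.4, 0.4, -1.9]
finger_gap: 0.0141
```

Emit:
servo_tool([
  {"xyz": [0, 0, 0.05], "angular": [0, 0, 0]},
  {"xyz": [0, 0, 0.1], "angular": [0, 0, 0]},
  {"xyz": [0, 0, 0.1], "angular": [0, 0, 0]},
  {"xyz": [0, 0, 0.1], "angular": [0, 0, 0]},
])

```text
clock: 13.22
ee_pos: [0.4729, -0.218, 0.0437]
eef_rot: [0.974, 0.225, 0.0, 0.0]
contact_force: [0.5, -1.5, -0.2]
finger_gap: 0.0139
```

Run:
```python
from h import *
delta([.4734,-.2180,.0436],-64.1);st=robot.sense();print(st['contact_force'],st['wrist_torque'])
s=snap('wrist');a=cv2.resize(cv2.cvtColor(s['pixels'][120:320,240:410],4),(476,560),interpolation=3)
s=snap('scene');u,v=map(int,proj(s,[.474,-.219,.06]));b=cv2.resize(cv2.cvtColor(s['pixels'][v-50:v+40,u-25:u+25],4),(311,560),interpolation=3)
cv2.imwrite('pics/m8.png',np.hstack([a,b]))
```

```text
now [ 0.4729 -0.218   0.0437] head -64.04 tilt [ 0.0003 -0.0001] xyz cm [0.05 0.02 0.01] rz 0.06
[ 0.53744982 -1.49746495 -0.17005639] [-0.16488795 -0.02603972 -0.02356832]
```

View pics/m8.png

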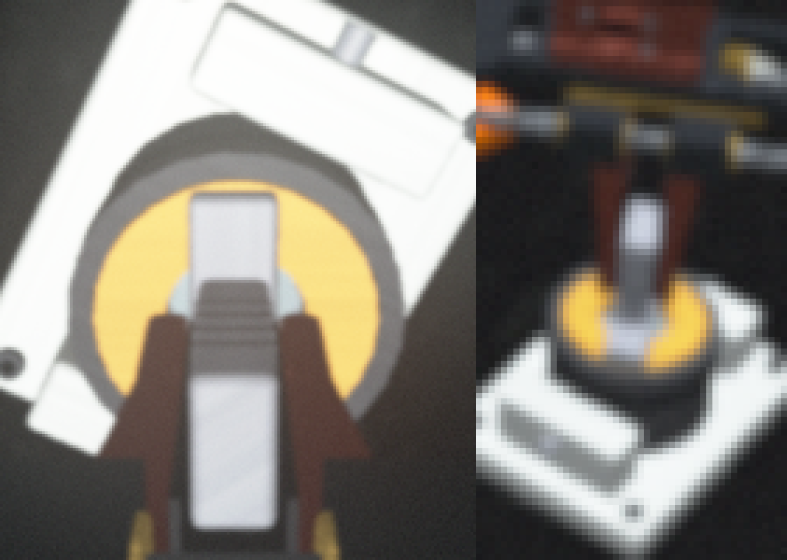

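Emit:
servo_tool([
  {"xyz": [0, 0, 0.05], "angular": [0, 0, 0]},
  {"xyz": [0, 0, 0.05], "angular": [0, 0, 0]},
  {"xyz": [0, 0, 0.1], "angular": [0, 0, 0]},
  {"xyz": [0, 0, 0.1], "angular": [0, 0, 0]},
  {"xyz": [0, 0, 0.1], "angular": [0, 0, 0]},
])

```text
clock: 13.73
ee_pos: [0.4729, -0.2181, 0.0436]
eef_rot: [0.974, 0.225, 0.0, 0.0]
contact_force: [-2.1, 1.9, 10.9]
finger_gap: 0.0141
```

Run:
```python
from h import *
delta([.4734,-.2180,.0436],-64.1);st=robot.sense();print(st['contact_force'],st['wrist_torque'],st['joints'])
```

```text
now [ 0.4729 -0.2181  0.0436] head -64.04 tilt [ 0.0004 -0.0002] xyz cm [ 0.05  0.02 -0.  ] rz 0.06
[-2.10232347  1.86236582 10.89249828] [ 0.10010672  0.53731593 -0.02892241] [-4.54908090e-01  4.89243597e-01  1.94585344e+00 -2.70264114e-05
  7.06058984e-01  6.62756436e-01]
```

Contact came about 7 mm below the face, at the bottoms of the holes, so both pins are in. I'll back off 1 mm and turn clockwise gently.

Emit:
servo_tool([
  {"xyz": [0, 0, -0.1], "angular": [0, 0, 0]},
  {"xyz": [0, 0, -0.17], "angular": [0, 0, 0]},
  {"xyz": [0, 0, -0.17], "angular": [0, 0, 0]},
  {"xyz": [0, 0, -0.17], "angular": [0, 0, 0]},
  {"xyz": [0.01, 0, -0.17], "angular": [0, 0, 2]},
  {"xyz": [0.01, 0, -0.17], "angular": [0, 0, 4]},
  {"xyz": [0.01, 0, -0.17], "angular": [0, 0, 6]},
  {"xyz": [0.02, 0, -0.17], "angular": [0, 0, 8]},
  {"xyz": [0.02, 0, -0.17], "angular": [0, 0, 10]},
  {"xyz": [0.02, 0, -0.17], "angular": [0, 0, 12]},
  {"xyz": [0.03, 0, -0.17], "angular": [0, 0, 12]},
])

```text
clock: 14.65
ee_pos: [0.473, -0.218, 0.0442]
eef_rot: [0.993, 0.121, -0.0, 0.0]
contact_force: [0.8, -2.8, -1.1]
finger_gap: 0.0137
```

Run:
```python
from h import *
delta([.4734,-.2180,.0446],-64.1);st=robot.sense();print(st['contact_force'],st['wrist_torque'],st['joints'])
```

```text
now [ 0.473  -0.218   0.0442] head -76.08 tilt [-0.     -0.0004] xyz cm [ 0.04  0.   -0.04] rz -11.98
[ 0.75010885 -2.79798607 -1.1069253 ] [-0.43642404 -0.05728119  0.08623048] [-4.54563928e-01  4.88422319e-01  1.94517987e+00 -4.95922492e-04
  7.07837777e-01  8.73654561e-01]
```

Emit:
servo_tool([
  {"xyz": [0, 0, 0], "angular": [0, 0, 2]},
  {"xyz": [0.01, 0, 0], "angular": [0, 0, 4]},
  {"xyz": [0.02, 0, 0], "angular": [0, 0, 6]},
  {"xyz": [0.02, 0, 0], "angular": [0, 0, 8]},
  {"xyz": [0.02, 0, 0], "angular": [0, 0, 10]},
  {"xyz": [0.03, 0, 0], "angular": [0, 0, 12]},
  {"xyz": [0.03, 0, 0], "angular": [0, 0, 12]},
])

```text
clock: 15.23
ee_pos: [0.4731, -0.2179, 0.0442]
eef_rot: [1.0, 0.017, -0.0, 0.0]
contact_force: [-0.2, -2.1, -1.6]
finger_gap: 0.0137
```

Run:
```python
from h import *
delta([.4734,-.2180,.0446],-64.1);st=robot.sense();print(st['contact_force'],st['wrist_torque'])
```

```text
now [ 0.4731 -0.2179  0.0442] head -88.03 tilt [-0.0005 -0.0001] xyz cm [ 0.03  0.01 -0.04] rz -23.93
[-0.19586083 -2.14379365 -1.56014836] [-0.378405   -0.00746177  0.09350127]
```

Emit:
servo_tool([
  {"xyz": [0, 0, 0], "angular": [0, 0, 1]},
  {"xyz": [0, 0, 0], "angular": [0, 0, 2]},
  {"xyz": [0, 0, 0], "angular": [0, 0, 3]},
  {"xyz": [0, 0, 0], "angular": [0, 0, 4]},
  {"xyz": [0, 0, 0], "angular": [0, 0, 4]},
])

```text
clock: 15.65
ee_pos: [0.4731, -0.2178, 0.0442]
eef_rot: [1.0, -0.018, -0.0, -0.0]
contact_force: [0.7, -2.4, -2.9]
finger_gap: 0.0139
```

Run:
```python
from h import *
delta([.4734,-.2180,.0446],-64.1);st=robot.sense();print(st['contact_force'],st['wrist_torque'])
```

```text
now [ 0.4731 -0.2178  0.0442] head -92.1 tilt [-0.0003  0.    ] xyz cm [ 0.03  0.02 -0.04] rz -28.0
[ 0.718056   -2.37404978 -2.88037849] [-0.53607925  0.15635904  0.11106308]
```

Emit:
servo_tool([
  {"xyz": [0, 0, 0], "angular": [0, 0, 1]},
  {"xyz": [0, 0, 0], "angular": [0, 0, 2]},
  {"xyz": [0, 0, 0], "angular": [0, 0, 3]},
  {"xyz": [0, 0, 0], "angular": [0, 0, 3]},
])

```text
clock: 15.98
ee_pos: [0.4731, -0.2177, 0.0442]
eef_rot: [0.999, -0.045, -0.0, -0.0]
contact_force: [0.3, -2.6, -2.7]
finger_gap: 0.014
```

Run:
```python
from h import *
delta([.4734,-.2180,.0446],-64.1);st=robot.sense();print(st['contact_force'],st['wrist_torque'])
```

```text
now [ 0.4731 -0.2177  0.0442] head -95.12 tilt [-0.0003  0.0001] xyz cm [ 0.03  0.02 -0.04] rz -31.02
[ 0.30087612 -2.62853371 -2.74710801] [-0.55080415  0.20915043  0.05821313]
```

Emit:
servo_tool([
  {"xyz": [0, 0, 0], "angular": [0, 0, 1]},
  {"xyz": [0, 0, 0], "angular": [0, 0, 2]},
  {"xyz": [0, 0, 0], "angular": [0, 0, 3]},
  {"xyz": [0, 0, 0], "angular": [0, 0, 3]},
])

```text
clock: 16.32
ee_pos: [0.4732, -0.2177, 0.0442]
eef_rot: [0.997, -0.071, -0.0, -0.0]
contact_force: [-0.1, -2.4, -2.8]
finger_gap: 0.0139
```

Run:
```python
from h import *
delta([.4734,-.2180,.0446],-64.1);st=robot.sense();print(st['contact_force'],st['wrist_torque'])
```

```text
now [ 0.4732 -0.2177  0.0442] head -98.12 tilt [-0.0002  0.0001] xyz cm [ 0.03  0.03 -0.04] rz -34.02
[-0.07375007 -2.38917701 -2.77263912] [-0.5000837   0.18936864  0.11540696]
```

Emit:
servo_tool([
  {"xyz": [0, 0, 0], "angular": [0, 0, 1]},
  {"xyz": [0, 0, 0], "angular": [0, 0, 2]},
  {"xyz": [0, 0, 0], "angular": [0, 0, 2]},
])

```text
clock: 16.57
ee_pos: [0.4732, -0.2177, 0.0442]
eef_rot: [0.996, -0.088, -0.0, -0.0]
contact_force: [-0.3, -1.9, -3.6]
finger_gap: 0.0138
```

Run:
```python
from h import *
delta([.4734,-.2180,.0446],-64.1);st=robot.sense();print(st['contact_force'],st['wrist_torque'])
```

```text
now [ 0.4732 -0.2177  0.0442] head -100.12 tilt [-0.0002  0.0002] xyz cm [ 0.03  0.03 -0.04] rz -36.02
[-0.31904532 -1.87971428 -3.56243066] [-0.48282804  0.25962097  0.1041938 ]
```

Emit:
servo_tool([
  {"xyz": [0, 0, 0], "angular": [0, 0, 1]},
  {"xyz": [0, 0, 0], "angular": [0, 0, 2]},
  {"xyz": [0, 0, 0], "angular": [0, 0, 2]},
])

```text
clock: 16.82
ee_pos: [0.4732, -0.2177, 0.0442]
eef_rot: [0.994, -0.106, -0.0, -0.0]
contact_force: [-0.3, -1.3, -2.1]
finger_gap: 0.0138
```

Run:
```python
from h import *
delta([.4734,-.2180,.0446],-64.1);st=robot.sense();print(st['contact_force'],st['wrist_torque'])
```

```text
now [ 0.4732 -0.2177  0.0442] head -102.12 tilt [-0.0002  0.0002] xyz cm [ 0.03  0.03 -0.04] rz -38.02
[-0.27522417 -1.3198137  -2.10981475] [-0.41308095  0.21720466  0.16046706]
```

Emit:
servo_tool([
  {"xyz": [0, 0, 0], "angular": [0, 0, 1]},
  {"xyz": [0, 0, 0], "angular": [0, 0, 2]},
  {"xyz": [0, 0, 0], "angular": [0, 0, 2]},
])

```text
clock: 17.07
ee_pos: [0.4732, -0.2177, 0.0443]
eef_rot: [0.992, -0.123, -0.0, 0.0]
contact_force: [0.6, -1.9, -3.9]
finger_gap: 0.0136
```

Run:
```python
from h import *
delta([.4734,-.2180,.0446],-64.1);st=robot.sense();print(st['contact_force'],st['wrist_torque'])
```

```text
now [ 0.4732 -0.2177  0.0443] head -104.08 tilt [-0.0002 -0.    ] xyz cm [ 0.03  0.02 -0.03] rz -39.98
[ 0.59691178 -1.93370873 -3.8759364 ] [-0.38360536  0.29601014  0.38317606]
```

Emit:
servo_tool([
  {"xyz": [0, 0, 0], "angular": [0, 0, 1]},
  {"xyz": [0, 0, 0], "angular": [0, 0, 2]},
  {"xyz": [0, 0, 0], "angular": [0, 0, 2]},
])

```text
clock: 17.32
ee_pos: [0.4733, -0.2177, 0.0443]
eef_rot: [0.99, -0.14, -0.0, 0.0]
contact_force: [-0.9, -1.5, -2.7]
finger_gap: 0.0141
```

Run:
```python
from h import *
delta([.4734,-.2180,.0446],-64.1);st=robot.sense();print(st['contact_force'],st['wrist_torque'])
s=snap('wrist','w9')
```

```text
now [ 0.4733 -0.2177  0.0443] head -106.07 tilt [-0.0002 -0.0001] xyz cm [ 0.02  0.02 -0.03] rz -41.97
[-0.8831032  -1.48268245 -2.66438021] [-0.30398232  0.21672476  0.73102127]
```

Torque rose 0.16 → 0.38 → 0.73 N m over the last 4°, well above the 0.15 friction, so the ring is on its stop. I'll hold briefly, relax within the hole play, then lift straight out.

Emit:
servo_tool([
  {"xyz": [0, 0, 0], "angular": [0, 0, 0]},
  {"xyz": [0, 0, 0], "angular": [0, 0, 0]},
  {"xyz": [0, 0, 0], "angular": [0, 0, -2]},
  {"xyz": [0, 0, 0], "angular": [0, 0, -4]},
  {"xyz": [0, 0, 0], "angular": [0, 0, -5]},
  {"xyz": [0, 0, 0], "angular": [0, 0, -5]},
  {"xyz": [0, 0, 0], "angular": [0, 0, -5]},
])

```text
clock: 17.95
ee_pos: [0.4734, -0.2177, 0.0444]
eef_rot: [0.995, -0.097, 0.0, -0.0]
contact_force: [-0.7, -0.0, -1.1]
finger_gap: 0.0138
```

Run:
```python
from h import *
delta([.4734,-.2180,.0446],-64.1);st=robot.sense();print(st['contact_force'],st['wrist_torque'])
```

```text
now [ 0.4734 -0.2177  0.0444] head -101.13 tilt [0.0003 0.0002] xyz cm [ 0.01  0.03 -0.02] rz -37.03
[-0.65500627 -0.00217427 -1.1377241 ] [0.00655489 0.12626056 0.01559613]
```

Emit:
servo_tool([
  {"xyz": [0, 0, -0.2], "angular": [0, 0, 0]},
  {"xyz": [0, 0, -0.5], "angular": [0, 0, 0]},
  {"xyz": [0, 0, -1], "angular": [0, 0, 0]},
  {"xyz": [0, 0, -2], "angular": [0, 0, 0]},
  {"xyz": [0, 0, -4], "angular": [0, 0, 0]},
  {"xyz": [-2, 0, -6], "angular": [0, 0, 0]},
  {"xyz": [-4.5, 0, -7], "angular": [0, 0, 0]},
  {"xyz": [-5.5, 0, -7], "angular": [0, 0, 0]},
  {"xyz": [-5.5, 0, -7], "angular": [0, 0, 0]},
  {"xyz": [-5.5, 0, -7], "angular": [0, 0, 0]},
])

```text
clock: 18.78
ee_pos: [0.4196, -0.2074, 0.1146]
eef_rot: [0.995, -0.096, 0.001, 0.0]
contact_force: [-0.1, -0.2, -1.6]
finger_gap: 0.0143
```

Run:
```python
from h import *
s=snap('wrist','w10');st=robot.sense();print(st['contact_force'],st['finger_gap'],st['joints'].round(2))
try:
    o=holes(s);P=[q[2] for q in o]
    import itertools
    for a,b in itertools.combinations(P,2):
        d=a-b
        if .035<np.hypot(*d)<.055: print('mid',(a+b)/2,'L',np.hypot(*d),'ang',np.degrees(np.arctan(d[1]/d[0])))
except Exception as e: print(e)
im=s['pixels']
p=st['ee_pos'];X=R.from_quat(st['eef_rot']).as_matrix()[:,0]
print('bar',[proj(s,p+k*X+[0,0,.0254]).round(1) for k in(.03,.02)],im[175:320:3,323].min(1).tolist(),im[205,295:350].min(1).tolist(),im[275,295:350].min(1).tolist())
delta([.474,-.218,.1],-100)
delta([.5323-.055,.1788,.16],-94.2)
```

```text
[-0.46611791 -0.01937894 -3.12153133] 0.014078136060008288 [-0.48  0.3   2.02  0.    0.81  1.28]
hullcircle mm (474.0306701660156, -219.28550720214844) 30.19561767578125
(80, [322.7, 97.0], [0.4957, -0.2233])
(64, [323.0, 157.3], [0.4525, -0.2151])
mid [ 0.4741 -0.2192] L 0.043971354311642445 ang -10.747726098372045
bar [array([320.9, 190.4]), array([321. , 208.1])] [240, 249, 251, 251, 236, 151, 210, 223, 223, 220, 220, 219, 219, 219, 215, 136, 105, 101, 106, 95, 104, 97, 97, 101, 100, 101, 126, 184, 206, 203, 203, 208, 207, 208, 207, 206, 203, 200, 202, 202, 207, 208, 204, 205, 179, 81, 82, 72, 61] [69, 67, 68, 66, 68, 66, 71, 70, 69, 69, 76, 101, 140, 177, 203, 216, 220, 221, 222, 220, 221, 219, 221, 219, 220, 218, 220, 220, 220, 221, 223, 222, 223, 220, 220, 219, 219, 219, 221, 219, 219, 209, 191, 166, 130, 94, 73, 71, 72, 71, 70, 72, 71, 70, 69] [49, 49, 49, 47, 50, 49, 48, 46, 47, 44, 44, 57, 90, 138, 170, 189, 199, 204, 204, 206, 207, 205, 205, 206, 209, 207, 210, 207, 208, 209, 207, 205, 205, 205, 204, 208, 208, 208, 207, 204, 196, 183, 164, 129, 87, 58, 49, 49, 47, 51, 46, 52, 53, 53, 49]
now [ 0.4201 -0.2076  0.1143] head -101.06 tilt [ 0.001  -0.0004] xyz cm [ 5.48 -0.01  1.44] rz -1.06
now [ 0.4201 -0.2076  0.1143] head -101.06 tilt [ 0.001  -0.0004] xyz cm [ -1.8  -39.02  -4.58] rz -6.86
```

The ring now reads −10.7°, so it has turned 36.7° (0.64 rad). That matches the tool's stop angle less the hole play. On to the rest.

Emit:
servo_tool([
  {"xyz": [-0.1, -1.5, -1], "angular": [0, 0, -1]},
  {"xyz": [-0.2, -4, -1.5], "angular": [0, 0, -2]},
  {"xyz": [-0.4, -7, -1.5], "angular": [0, 0, -3]},
  {"xyz": [-0.6, -10, -1.5], "angular": [0, 0, -4]},
  {"xyz": [-0.8, -13, -1.5], "angular": [0, 0, -5]},
  {"xyz": [-0.9, -16, -1.5], "angular": [0, 0, -6]},
  {"xyz": [-1, -19, -1.5], "angular": [0, 0, -6.9]},
  {"xyz": [-1.1, -22, -1.5], "angular": [0, 0, -6.9]},
  {"xyz": [-1.2, -25, -1.5], "angular": [0, 0, -6.9]},
  {"xyz": [-1.3, -28, -1.5], "angular": [0, 0, -6.9]},
  {"xyz": [-1.4, -31, -1.5], "angular": [0, 0, -6.9]},
  {"xyz": [-1.5, -34, -1.5], "angular": [0, 0, -6.9]},
  {"xyz": [-1.7, -37, -1], "angular": [0, 0, -6.9]},
  {"xyz": [-1.8, -39, 0], "angular": [0, 0, -6.9]},
  {"xyz": [-1.8, -39, 2], "angular": [0, 0, -6.9]},
  {"xyz": [-1.8, -39, 3], "angular": [0, 0, -6.9]},
  {"xyz": [-1.8, -39, 3], "angular": [0, 0, -6.9]},
  {"xyz": [-1.8, -39, 3], "angular": [0, 0, -6.9]},
  {"xyz": [-1.8, -39, 3], "angular": [0, 0, -6.9]},
])

```text
clock: 20.42
ee_pos: [0.4767, 0.1786, 0.0845]
eef_rot: [0.999, -0.037, 0.0, 0.0]
contact_force: [0.6, 1.0, -2.2]
finger_gap: 0.0134
```

Run:
```python
from h import *
s=snap('wrist','w11');st=robot.sense();print(st['contact_force'],st['finger_gap'])
delta([.5323,.1788,.05],-94.2)
print([proj(s,[.5323+k*.9973,.1787-k*.073,.024]).round(1) for k in(-.027,0,.027)],[proj(s,[.5323+k*.9973,.1787-k*.073,.024]).round(1) for k in(-.045,.045)])
cv2.imwrite('pics/w11c.png',cv2.resize(cv2.cvtColor(s['pixels'][60:260,240:410],4),None,fx=2.9,fy=2.9,interpolation=3))
```

```text
[-0.08398972 -0.28646589 -1.76063139] 0.013872615301774438
now [0.477  0.1786 0.0849] head -94.2 tilt [0.0008 0.0003] xyz cm [ 5.51 -0.42  3.49] rz 0.0
[array([316.2, 162.3]), array([316. , 127.2]), array([315.7,  89.9])] [array([316.3, 184.5]), array([315.6,  63.6])]
```

View pics/w11c.png

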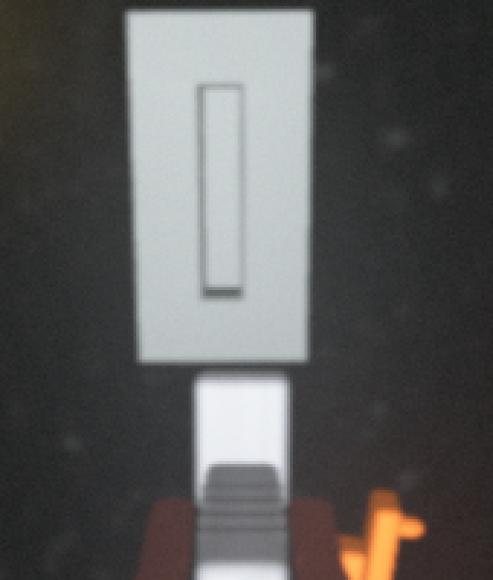

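The slot runs from (316,89) to (316.5,162), exactly where predicted, and the spanner's bar is centred at column 323.4. So shift −5.6 mm along tool y, then 54.9 mm along tool x.

Emit:
servo_tool([
  {"xyz": [1, -0.2, 0], "angular": [0, 0, 0]},
  {"xyz": [3, -0.4, 0], "angular": [0, 0, 0]},
  {"xyz": [4.8, -0.56, 0], "angular": [0, 0, 0]},
  {"xyz": [5.49, -0.56, 1], "angular": [0, 0, 0]},
  {"xyz": [5.49, -0.56, 2.5], "angular": [0, 0, 0]},
  {"xyz": [5.49, -0.56, 4], "angular": [0, 0, 0]},
  {"xyz": [5.49, -0.56, 5.2], "angular": [0, 0, 0]},
  {"xyz": [5.49, -0.56, 5.9], "angular": [0, 0, 0]},
  {"xyz": [5.49, -0.56, 6.2], "angular": [0, 0, 0]},
  {"xyz": [5.49, -0.56, 6.2], "angular": [0, 0, 0]},
  {"xyz": [5.49, -0.56, 6.2], "angular": [0, 0, 0]},
])

```text
clock: 21.38
ee_pos: [0.5317, 0.1807, 0.0225]
eef_rot: [0.999, -0.036, 0.0, -0.0]
contact_force: [0.4, -0.5, -2.3]
finger_gap: 0.0142
```

Emit:
servo_tool([
  {"xyz": [0, 0, 0.15], "angular": [0, 0, 0]},
  {"xyz": [0, 0, 0.3], "angular": [0, 0, 0]},
  {"xyz": [0, 0, 0.45], "angular": [0, 0, 0]},
  {"xyz": [0, 0, 0.6], "angular": [0, 0, 0]},
  {"xyz": [0, 0, 0.75], "angular": [0, 0, 0]},
  {"xyz": [0, 0, 0.75], "angular": [0, 0, 0]},
])

```text
clock: 21.88
ee_pos: [0.5313, 0.1806, 0.0145]
eef_rot: [0.999, -0.036, -0.0, 0.0]
contact_force: [0.7, 0.3, -2.6]
finger_gap: 0.0138
```

Emit:
servo_tool([
  {"xyz": [0, 0, 0.1], "angular": [0, 0, 0]},
  {"xyz": [0, 0, 0.2], "angular": [0, 0, 0]},
  {"xyz": [0, 0, 0.3], "angular": [0, 0, 0]},
  {"xyz": [0, 0, 0.3], "angular": [0, 0, 0]},
])

```text
clock: 22.22
ee_pos: [0.5313, 0.1805, 0.0116]
eef_rot: [0.999, -0.036, -0.0, 0.0]
contact_force: [0.3, -0.1, -1.6]
finger_gap: 0.0142
```

Emit:
servo_tool([
  {"xyz": [0, 0, 0.1], "angular": [0, 0, 0]},
  {"xyz": [0, 0, 0.2], "angular": [0, 0, 0]},
  {"xyz": [0, 0, 0.3], "angular": [0, 0, 0]},
  {"xyz": [0, 0, 0.35], "angular": [0, 0, 0]},
  {"xyz": [0, 0, 0.35], "angular": [0, 0, 0]},
])

```text
clock: 22.63
ee_pos: [0.5314, 0.1806, 0.0082]
eef_rot: [0.999, -0.036, -0.0, 0.0]
contact_force: [0.1, 0.2, -1.9]
finger_gap: 0.0139
```

Emit:
servo_tool([
  {"xyz": [0, 0, 0.05], "angular": [0, 0, 0]},
  {"xyz": [0, 0, 0.1], "angular": [0, 0, 0]},
  {"xyz": [0, 0, 0.1], "angular": [0, 0, 0]},
  {"xyz": [0, 0, 0.1], "angular": [0, 0, 0]},
])

```text
clock: 22.97
ee_pos: [0.5315, 0.1807, 0.0077]
eef_rot: [0.999, -0.036, 0.0, -0.0]
contact_force: [-2.3, -0.9, 5.1]
finger_gap: 0.0141
```

Seated: contact came at the same height (0.0077 m) as the original grasp. Now I'll release and lift away.

Emit:
servo_tool([
  {"xyz": [0, 0, 0], "angular": [0, 0, 0]},
  {"xyz": [0, 0, 0], "angular": [0, 0, 0]},
  {"xyz": [0, 0, 0], "angular": [0, 0, 0]},
  {"xyz": [0, 0, 0], "angular": [0, 0, 0]},
  {"xyz": [0, 0, 0], "angular": [0, 0, 0]},
  {"xyz": [0, 0, 0], "angular": [0, 0, 0]},
  {"xyz": [0, 0, 0], "angular": [0, 0, 0]},
  {"xyz": [0, 0, -1], "angular": [0, 0, 0]},
  {"xyz": [0, 0, -3], "angular": [0, 0, 0]},
  {"xyz": [0, 0, -6], "angular": [0, 0, 0]},
  {"xyz": [0, 0, -9], "angular": [0, 0, 0]},
  {"xyz": [0, 0, -12], "angular": [0, 0, 0]},
  {"xyz": [-3, 0, -14], "angular": [0, 0, 0]},
  {"xyz": [-4, 0, -14], "angular": [0, 0, 0]},
  {"xyz": [-4, 0, -14], "angular": [0, 0, 0]},
  {"xyz": [-4, 0, -14], "angular": [0, 0, 0]},
], jaw=0.2)

```text
clock: 24.3
ee_pos: [0.4912, 0.1835, 0.1472]
eef_rot: [0.999, -0.036, 0.0, 0.0]
contact_force: [0.9, 0.7, 0.7]
finger_gap: 0.0531
```

Run:
```python
from h import *
s=snap('wrist','w12');st=robot.sense();print(st['clock'],st['contact_force'],st['finger_gap'],st['ee_pos'])
u,v=map(int,proj(s,[.5323,.1787,.03]));print(u,v,'tab',[proj(s,[.5323+k*.9973,.1787-k*.073,.076]).round(1) for k in(-.014,.014)],'bar',[proj(s,[.5323+k*.9973,.1787-k*.073,.032]).round(1) for k in(.014,.03)])
a=cv2.resize(cv2.cvtColor(s['pixels'][v-65:v+75,u-55:u+55],4),(440,560),interpolation=3)
t=snap('scene');uu,vv=262,189;b=cv2.resize(cv2.cvtColor(t['pixels'][vv-35:vv+35,uu-22:uu+22],4),(352,560),interpolation=3)
cv2.imwrite('pics/m12.png',np.hstack([a,b]))
```

```text
24.35 [-0.12842333 -0.2100319  -0.63377639] 0.05244068157708507 [0.4915387  0.18340988 0.14673593]
323 136 tab [array([323.7, 160.9]), array([323.8, 125.9])] bar [array([323.7, 121.3]), array([323.7, 103.2])]
```

View pics/m12.png

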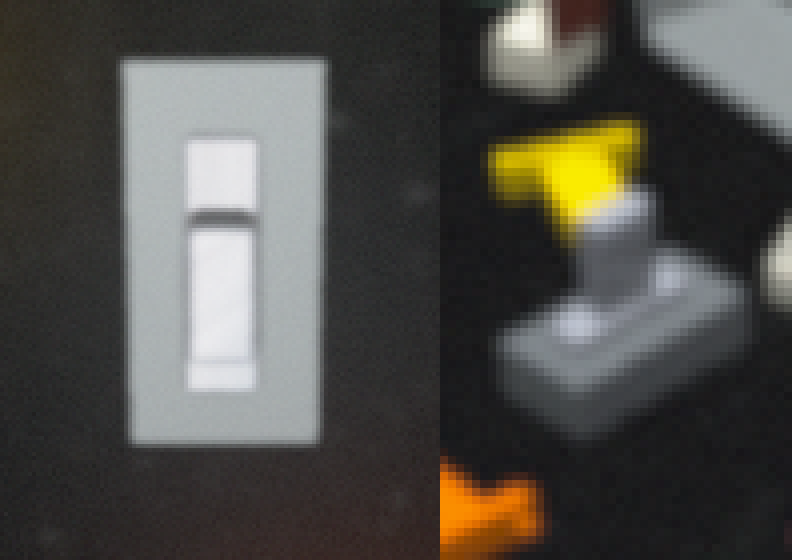

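```bash
python3 -c "
from workcell import robot
print(robot.sign_off())"
```

```text
the job is handed in; nothing more can be done
None
```

The ring is tight against its stop and the spanner is back in its rest. I handed the job in at about 24 s of the 67 s allowed, and sign-off reports no verdict.

- **Insertion:** Both pins went into the ring's holes with almost no force. They touched the hole bottoms about 7 mm below the face at roughly 11 N, so I backed off slightly before turning.
- **Tightening:** I turned clockwise until the torque rose from about 0.1 to 0.73 N m over the last few degrees. The camera then put the hole line at −10.7°, down from 25.9°, so the ring turned about 0.64 rad. That fits the tool's stop angle less the play in the holes.
- **Return:** The bar met the block at the same height as when I first gripped it. After release, the last pictures show the spanner upright and centred across the slot, about 2 mm off along it (limit 5 mm). The gripper was open and clear.

**What failed or disagreed:**
- **First grasp:** It closed on air, because the real fingertips sit about 35 mm higher than the reported TCP height. I saw this in the side camera and corrected for it.
- **Finger offset:** The gripped spanner also sat about 1.4 mm to one side of the reported TCP, which I allowed for.
- **Not checked:** I did not re-measure the bystanders' positions at the end. I felt no contact away from the spanner, ring and rest.

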